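Seat the rocking deck cover of the toy station

ROBOT

A 6-joint arm with a two-finger parallel gripper is mounted at the origin on the work surface. World frame = base frame: x ahead of the robot, y to its left, z up, the work surface at z = 0. Lengths are in m, angles in rad, forces in N, time in s.
With the tool pointing down it reaches from about 0.25 to 0.85 m from the base axis. Payload 12.5 kg.
Tool frame: the origin (TCP) lies at the very end of the fingers, on their centre line; the grasp point (between the pads) lies 19 mm behind it (manip.hold_point_z is the distance from the TCP to the grasp point, in m); x points along the fingers, z is the direction in which the jaws open and shut, and the axes are right-handed (so a half turn about x gives the same grasp; the last joint's range is limited). The gripper opens to 93 mm and grips with 3 to 60 N. Pads are 15 mm wide; open, the fingers measure 128 mm over their backs; the gripper's body (75 mm by 188 mm) begins 65 mm behind the grasp point.
Start: joints at [-1.321, 0.351, 1.652, -0, 1.139, -0.085], TCP at [0.181, -0.519, 0.219] pointing down, gripper open.
Joint ranges: [-2.75, 2.75], [-0.79, 2.1], [0.01, 2.65], [-1.57, 4.71], [0.07, 3.14], [-2.87, 2.87]. Speed limits (rad/s): [2.22, 2.22, 2.79, 3.14, 3.14, 3.14].

INTERFACE

Orientations are given as a rotation vector (axis times angle).
In Python, from rig import manip gives the robot as it stands.
- The arm moves only by the shell command python3 -m creep 'ROWS' [FORCE]. ROWS is JSON, one flat list of numbers, 7 for each row, row after row: the shift along the tool's x, y, z in mm, then the turn, a rotation vector about the tool's x, y, z in rad, then the closure, from 0 (fully open) to 1 (shut). A call has exactly 10 rows; each row is the pose to reach, as a shift and turn from the pose measured when the call began, along the tool's axes at that moment; what a row does not reach only later rows make up. A row lasts 1/12 s, in which the tool goes at most 41.7 mm and 7.16 degrees, less where a joint would pass 70% of its speed; a pose out of reach is approached as far as the arm can. A call with a gripper value outside its range is refused whole. The fingers move at their own pace and stop on an object; FORCE is the grip in N (left out, the last holds). Time passes only in rows, so rows that repeat a pose let the fingers close, or fill a call up. It gives the time, the measured TCP pose, the force and the opening at its end, in the units of the state.
- manip.get_obs(): the state, without advancing time (a new reading comes with each control period).
- manip.camera(name): name is "scene" or "top" or "wrist"; returns a dict with "frame" (384x512x3 uint8, red, green, blue), "range_z" (384x512 float32, m along the optical axis (not along the pixel's ray), 0 where there is no reading), "K" (3x3 intrinsics, pixels), "pose" (4x4, takes a point from camera to world coordinates). Camera axes: x right, y up, looking along -z (the intrinsics and any distortion apply to the point x, -y, -z); pixel columns grow to the right and rows downward; lengths in m; the calibration is good to about 2 mm. A picture is of the moment at which its call begins.
- manip.close_job(): hands the job in, once; it reports no verdict.
The state is a dict: "time": time; "joints": joint angles; "joint_velocities": joint speeds; "effort": joint torques, N m; "ee_pos": TCP position; "tcp_rot": TCP orientation; "contact_force": force on the tool from outside, world axes, zero at the start; "wrist_torque": the same for the moment, N m; "gripper_width": opening from 0.0 (shut) to 1.0 (fully open).
Only numpy, scipy, OpenCV 4.12 (cv2) and the standard library are available. Lean on these libraries where they do the work, as an engineer would, in place of code of your own. Each camera call takes 0.05 s, during which the arm holds its last target. There are 200 camera calls.

TASK

One of the four identical wooden covers in the deck of the toy station platform is not seated and rocks when its near or far edge is pressed. Find it by pressing lightly near the edges of the covers, then press the rocking one firmly down in its middle until it is fully home and level. Only touch the covers from above: lift nothing, never press hard on a sound cover, and leave everything else standing where it is.

Things in the scene. Friction and masses are not known exactly. Their poses are not given: they have to be found in the camera images.
- platform: fixed wooden block 130 (its x) by 430 (its y, long side) by 30 mm high; origin at the centre of its underside, z up, +x away from the robot. In its deck, in a row along y, 100 mm apart, sit four identical pale beech covers, 76 (x) by 64 (y) mm, sides parallel to the platform's. Their tops stand 8 to 14 mm above the deck, each at its own height: height does not tell which is loose
- place_1 (a point): centre of the top of the cover in place 1 of 4 (1 is at the platform's +y end, 4 at its -y end), at the mean height, 41 mm above the table; the true top is up to 3 mm lower or higher. Axes as the platform's; good press points near the near and far edges are 28 mm from here along x, either way
- place_2 (a point): centre of the top of the cover in place 2 of 4 (1 is at the platform's +y end, 4 at its -y end), at the mean height, 41 mm above the table; the true top is up to 3 mm lower or higher. Axes as the platform's; good press points near the near and far edges are 28 mm from here along x, either way
- place_3 (a point): centre of the top of the cover in place 3 of 4 (1 is at the platform's +y end, 4 at its -y end), at the mean height, 41 mm above the table; the true top is up to 3 mm lower or higher. Axes as the platform's; good press points near the near and far edges are 28 mm from here along x, either way
- place_4 (a point): centre of the top of the cover in place 4 of 4 (1 is at the platform's +y end, 4 at its -y end), at the mean height, 41 mm above the table; the true top is up to 3 mm lower or higher. Axes as the platform's; good press points near the near and far edges are 28 mm from here along x, either way
- rock (a joint): tilt in rad of the one rocking cover, whichever place it is in. It sits on a bar under its middle, parallel to the platform's y: 1 to 2 N near its near or far edge tips it, that edge going down 5 mm, the other up; it stays tipped when let go. 0 level (as at the start), positive with the far (+x) edge down, about 0.13 either way when tipped
- seat (a joint): how far the one rocking cover is pressed home, in m: 0 at the start, 0.005 fully home, negative if lifted. A press at an edge only tips it; 16 to 24 N within 8 mm of its middle drives its tight dowel 5 mm down, until the cover lies level on a firm seat, rocks no more and stays. Seated, its top is 36 to 39 mm above the table
- sound_a (a joint): one of the three sound covers (in any place): how far it is pressed below its rest height, in m; negative if lifted. It lies on soft silicone pads that push back with 3 N per mm and return it to 0; it cannot tilt. A light test of 4 to 5 N is fine; over 4.5 mm (13 N) is pressing hard
- sound_b (a joint): as sound_a, for another sound cover
- sound_c (a joint): as sound_a, for another sound cover
- trunk: bystander: loose dark wooden luggage trunk 28 x 20 x 20 mm high on the platform in a gap between two covers; origin at the centre of its underside
- barrel: bystander: loose wooden barrel 21 mm across and 24 mm high on the platform in another gap between two covers; origin at the centre of its underside
- container: bystander: blue plastic freight container 50 x 120 x 50 mm high, loose on the table beyond the platform; origin at the centre of its underside
- locomotive: bystander: chrome-finish aluminium locomotive 36 x 120 x 66 mm high, loose beyond the platform; origin at the centre of its underside
- buffer: bystander: dark silicone buffer block 50 x 70 x 44 mm high, loose on the table nearer the robot, on its right; origin at the centre of its underside
- tracks: bystander: stack of four beech track pieces, 40 x 150 x 50 mm high in all, loose on the table at the right; origin at the centre of its underside

How it is judged:
On the way, in this order (a step that is already met when the one before it is completed fails the run):
1. the loose cover is found: it is tipped by pressing near an edge ((value of joint rock above 0.06 rad or value of joint rock below -0.06 rad)), for 0.1 s.
2. the loose cover is pressed home and level (value of joint seat above 0.004 m and value of joint rock between -0.03 and 0.03 rad), for 0.2 s.
At the end, for the whole second after the job is handed in: The cover that rocked is at least 4 mm of its 5 mm down on its seat, level within 0.03 rad and at rest; the three sound covers are back at rest height within 1 mm; every loose bystander is within 15 mm of where it started (all of step 2 and velocity of joint seat below 0.002 m/s and velocity of joint rock below 0.05 rad/s and value of joint sound_a between -0.001 and 0.001 m and value of joint sound_b between -0.001 and 0.001 m and value of joint sound_c between -0.001 and 0.001 m and distance of each of trunk, barrel, container, locomotive, buffer, tracks from where it was at the start of the episode below 0.015 m); the robot touches nothing.
It fails at once if a sound cover is pressed hard (more than 4.5 mm into its pads, about 13 N) (value of joint any of sound_a, sound_b, sound_c above 0.0045 m).
It fails at once if a cover is lifted (more than 3 mm above its rest height) (value of joint any of seat, sound_a, sound_b, sound_c below -0.003 m).
It fails at once if a bystander is moved or lifted more than 15 mm (distance of any of trunk, barrel, container, locomotive, buffer, tracks from where it was at the start of the episode above 0.015 m).
It fails at once if a bystander is tipped over (angle between any of trunk, barrel, container, locomotive, buffer, tracks's own z axis and vertical above 0.4 rad).
It also fails if it takes over 48 s, if anything falls off the work surface, if the arm or the gripper's body presses on something with over 40 N, if the wrist force passes 120 N, or if a joint passes its speed limit or range.

## Working session

There is one attempt and no reset: what is moved stays moved. The work goes in short steps, Python scripts to look and compute and a shell command to move; the robot and the scene stay as the last step left them, time stands still between calls to the robot, and variables do not carry over. Pictures are saved under pics/ and viewed, about 8 in all and at most 12, crops included, and the job is handed in when it is done.

```bash
mkdir -p pics; ls; python3 - <<'E'
from rig import manip
import cv2,numpy as np
print(manip.get_obs())
for n in("top","scene"):
    c=manip.camera(n); cv2.imwrite(f"pics/{n}0.png",c["frame"][:,:,::-1]); np.savez(f"{n}0.npz",**c); print(n,c["K"],c["pose"].round(3))
E
```

```text
pics
{'time': 0.0, 'joints': array([-1.32059830e+00,  3.51216376e-01,  1.65241972e+00, -3.12104031e-06,
        1.13911856e+00, -8.46059131e-02]), 'joint_velocities': array([ 0.00121503, -0.00081737, -0.00061245,  0.00085053, -0.00057859,
        0.00071807]), 'effort': array([-2.33371240e-03, -4.97324502e+01, -2.85258901e+01,  6.97534718e-02,
        2.56608700e-02, -8.74609918e-05]), 'ee_pos': array([ 0.18065515, -0.519116  ,  0.21811397]), 'tcp_rot': array([ 0.95986823,  1.35010348, -0.95862865]), 'contact_force': array([-0.22391873,  0.07261996, -0.00705563]), 'wrist_torque': array([ 0.02563914, -0.04107941, -0.02809436]), 'gripper_width': 0.9982592537754839}
top [[393.50513206   0.         262.74811439]
 [  0.         393.50513206 187.02592577]
 [  0.           0.           1.        ]] [[ 0.029  0.98  -0.196  0.33 ]
 [-1.     0.03   0.003 -0.13 ]
 [ 0.009  0.196  0.981  0.96 ]
 [ 0.     0.     0.     1.   ]]
scene [[369.5521273    0.         255.25096921]
 [  0.         369.5521273  191.02259089]
 [  0.           0.           1.        ]] [[-1.460e-01 -5.750e-01  8.050e-01  1.287e+00]
 [ 9.890e-01 -9.600e-02  1.110e-01 -1.000e-03]
 [ 1.400e-02  8.120e-01  5.830e-01  5.960e-01]
 [ 0.000e+00  0.000e+00  0.000e+00  1.000e+00]]
```

View pics/top0.png

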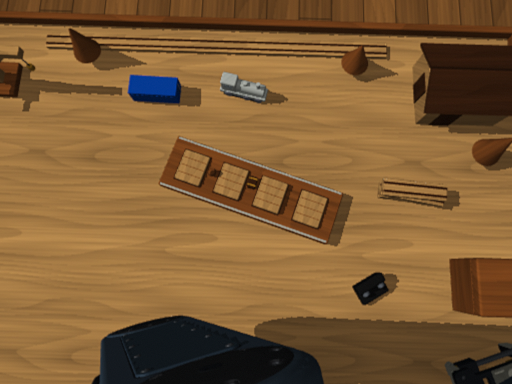

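View pics/scene0.png

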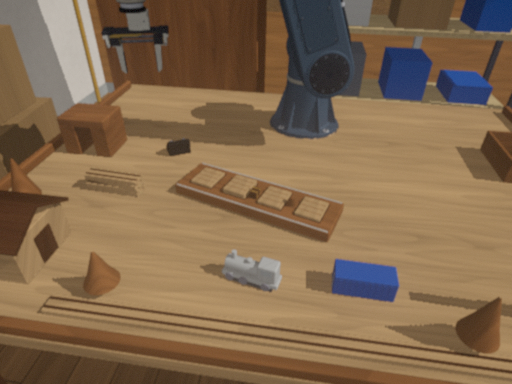

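The top view shows the platform with its covers at about (193,168), (232,182), (270,195) and (310,209), place 1 on the left. The trunk is between 1 and 2 at (214,174), and the barrel between 2 and 3 at (252,184). The container and locomotive are beyond the platform, with the buffer and tracks on the right. Next I'll measure the covers.

```bash
cat >h.py <<'E'
import numpy as np,cv2
def cloud(c):
    z=c["range_z"]; v,u=np.indices(z.shape); K=c["K"]
    p=np.stack([(u-K[0,2])/K[0,0]*z,-(v-K[1,2])/K[1,1]*z,-z],-1)
    return p@c["pose"][:3,:3].T+c["pose"][:3,3]
E
python3 - <<'E'
from h import *
for n in("top","scene"):
    c=np.load(n+"0.npz"); P=cloud(c); ok=c["range_z"]>0
    roi=ok&(P[...,0]>.3)&(P[...,0]<.62)&(P[...,1]>-.4)&(P[...,1]<.2)
    print(n,"table z",np.median(P[...,2][roi&(P[...,2]<.015)]))
    # platform
    m=(roi&(P[...,2]>.018)&(P[...,2]<.07)).astype(np.uint8)
    k,l,s,_=cv2.connectedComponentsWithStats(m); i=1+s[1:,4].argmax()
    q=P[l==i]; r=cv2.minAreaRect(q[:,:2].astype(np.float32)*1000); print("plat",r)
    bright=c["frame"].astype(int)[...,2]
    hi=((l==i)&(c["frame"][...,0]>170)&(P[...,2]>.034)).astype(np.uint8)
    k,l2,s,_=cv2.connectedComponentsWithStats(hi)
    for j in range(1,k):
        if s[j,4]>150:
            q=P[l2==j]; r=cv2.minAreaRect(q[:,:2].astype(np.float32)*1000); print(s[j,4],np.round(r[0]),np.round(r[1]),round(r[2],1),"mean",q.mean(0).round(4),"med z",np.median(q[:,2]).round(4))
E
```

```text
top table z -7.241851815342759e-05
plat ((511.930908203125, -102.13900756835938), (430.1402893066406, 130.9052734375), 72.04959869384766)
scene table z -0.0010650779969578195
plat ((515.7583618164062, -103.50032043457031), (430.1744384765625, 133.11837768554688), 72.01549530029297)
```

```bash
cat >>h.py <<'E'
from scipy.spatial.transform import Rotation as R
C=np.array([.5125,-.1025]); a=np.deg2rad(72.05-90)
X=np.array([np.cos(a),np.sin(a)]); Y=np.array([-np.sin(a),np.cos(a)])
def pt(place,dx=0,dy=0): return C+(2.5-place)*.1*Y+dx*X+dy*Y
def goal_rot(): # tool x down, tool z along +-platform y
    x=np.array([0,0,-1.]); z=np.array([*Y,0]); return R.from_matrix(np.stack([x,np.cross(z,x),z],1))
def shift(o,place,dx,z,flip=False):
    r=R.from_rotvec(o["tcp_rot"]); g=goal_rot()
    if flip: g=g*R.from_rotvec([np.pi,0,0])
    d=r.inv().apply(np.r_[pt(place,dx),z]-o["ee_pos"])*1000
    return d.round(1),(r.inv()*g).as_rotvec().round(3)
E
python3 - <<'E'
from h import *
from rig import manip
o=manip.get_obs(); print(R.from_rotvec(o["tcp_rot"]).as_matrix().round(3))
for n in("top","scene"):
    c=np.load(n+"0.npz");P=cloud(c); d=P[...,:2]-C; u=d@X; v=d@Y
    dk=(abs(abs(u)-.05)<.006)&(abs(v)<.19)&(P[...,2]>.02); print("deck",np.median(P[...,2][dk]))
    for k in range(1,5):
        m=(abs(u)<.026)&(abs(v-(2.5-k)*.1)<.022)
        q=P[m]; print(n,k,pt(k).round(3),np.median(q[:,2]).round(4),q[:,2].std().round(4),m.sum())
        # cover extents
        e=(abs(u)<.06)&(abs(v-(2.5-k)*.1)<.045)&(P[...,2]>.0355)
        print("  ext u",np.percentile(u[e],[2,98]).round(3),"v",(np.percentile(v[e],[2,98])-(2.5-k)*.1).round(3))
for f in(0,1): print(shift(o,4,-.028,.12,f))
E
```

```text
[[-0.     0.944  0.329]
 [ 0.001  0.329 -0.944]
 [-1.     0.    -0.001]]
deck 0.029946838318731128
top 1 [0.559 0.04 ] 0.0379 0.0016 383
  ext u [-0.037  0.035] v [-0.031  0.03 ]
top 2 [ 0.528 -0.055] 0.038 0.0016 390
  ext u [-0.037  0.035] v [-0.042  0.031]
top 3 [ 0.497 -0.15 ] 0.0438 0.0017 404
  ext u [-0.038  0.035] v [-0.03   0.042]
top 4 [ 0.466 -0.245] 0.0379 0.0016 403
  ext u [-0.037  0.035] v [-0.03   0.031]
deck 0.0289116688583253
scene 1 [0.559 0.04 ] 0.0369 0.001 232
  ext u [-0.033  0.039] v [-0.042  0.03 ]
scene 2 [ 0.528 -0.055] 0.0371 0.001 210
  ext u [-0.031  0.039] v [-0.043  0.031]
scene 3 [ 0.497 -0.15 ] 0.0427 0.001 189
  ext u [-0.033  0.041] v [-0.031  0.042]
scene 4 [ 0.466 -0.245] 0.0371 0.001 163
  ext u [-0.032  0.039] v [-0.029  0.031]
(array([  98.4,  337.4, -181.7]), array([-2.494e+00, -0.000e+00, -1.000e-03]))
(array([  98.4,  337.4, -181.7]), array([ 0.648, -0.001,  0.   ]))
```

Only place 3 has a top at about 43.5 mm. A loose cover that ends up at 36–39 mm must start at 41–44 mm, so place 3 is the first to test, and the press will decide.

```bash
python3 - <<'E'
from h import *
from rig import manip
print(shift(manip.get_obs(),3,-.028,.075,1))
E
```

```text
(array([ 143.5,  397.8, -261.4]), array([ 0.648, -0.001,  0.   ]))
```

```bash
python3 -m creep '[10,30,-20,0.1,0,0,1, 20,65,-43,0.2,0,0,1, 30,98,-65,0.3,0,0,1, 40,131,-86,0.4,0,0,1, 50,164,-108,0.5,0,0,1, 60,197,-130,0.6,0,0,1, 70,230,-151,0.648,0,0,1, 80,263,-173,0.648,0,0,1, 90,296,-194,0.648,0,0,1, 98,329,-216,0.648,0,0,1]' 10
python3 - <<'E'
from h import *
from rig import manip
o=manip.get_obs();print(o["contact_force"]);print(shift(o,3,-.028,.052,1))
E
```

```text
time: 0.93
ee_pos: [0.421, -0.2051, 0.1197]
tcp_rot: [1.437, 1.046, -1.436]
contact_force: [0.5, -1.0, 0.4]
gripper_width: 0.33
[ 0.46857644 -0.95351191  0.43589994]
(array([ 67.7,  27.4, -75.7]), array([-0.   , -0.001,  0.001]))
```

```bash
python3 -m creep '[15,10,-25,0,0,0,1, 30,20,-55,0,0,0,1, 45,27.4,-75.7,0,0,0,1, 60,27.4,-75.7,0,0,0,1, 67.7,27.4,-75.7,0,0,0,1, 67.7,27.4,-75.7,0,0,0,1, 67.7,27.4,-75.7,0,0,0,1, 67.7,27.4,-75.7,0,0,0,1, 67.7,27.4,-75.7,0,0,0,1, 67.7,27.4,-75.7,0,0,0,1]'
python3 - <<'E'
from h import *
from rig import manip
o=manip.get_obs();print(o["contact_force"],o["gripper_width"]);print(shift(o,3,-.028,.044,1))
c=manip.camera("scene"); cv2.imwrite("pics/scene1.png",cv2.resize(c["frame"][130:270,150:370,::-1],(770,490)))
E
```

```text
time: 1.77
ee_pos: [0.4706, -0.142, 0.0527]
tcp_rot: [1.438, 1.044, -1.436]
contact_force: [0.5, -0.1, 0.1]
gripper_width: 0.004
[ 0.47438243 -0.07025203  0.08724455] 0.004086316203800177
(array([ 8.7, -0.3, -0.5]), array([-0.001, -0.001, -0.   ]))
```

View pics/scene1.png

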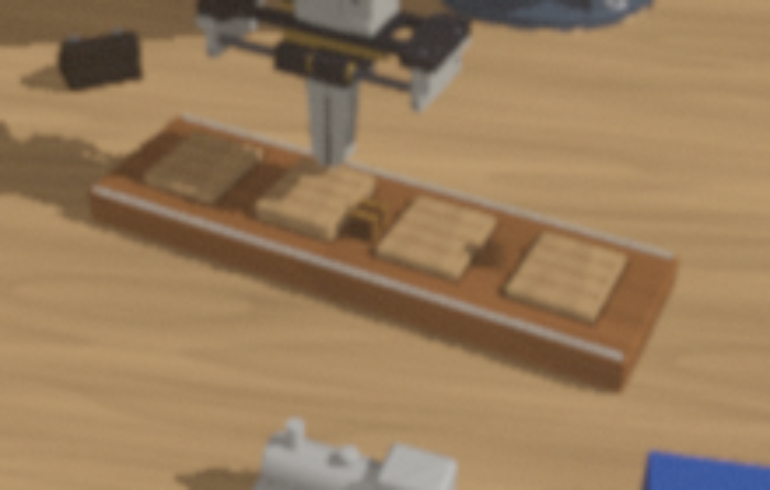

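The crop shows the closed fingers over the near edge of cover 3, at about (330,165), clear of the barrel. Next is a light descent.

```bash
python3 -m creep '[3,0,0,0,0,0,1, 6,0,0,0,0,0,1, 8,0,0,0,0,0,1, 9,0,0,0,0,0,1, 9.5,0,0,0,0,0,1, 10,0,0,0,0,0,1, 10.5,0,0,0,0,0,1, 10.5,0,0,0,0,0,1, 10.5,0,0,0,0,0,1, 10.5,0,0,0,0,0,1]'
```

```text
time: 2.65
ee_pos: [0.4707, -0.1419, 0.0422]
tcp_rot: [1.438, 1.044, -1.436]
contact_force: [0.5, -0.7, -0.1]
gripper_width: 0.006
```

```bash
python3 -m creep '[0.5,0,0,0,0,0,1, 1,0,0,0,0,0,1, 1.5,0,0,0,0,0,1, 1.5,0,0,0,0,0,1, 1.5,0,0,0,0,0,1, 1.5,0,0,0,0,0,1, 1.5,0,0,0,0,0,1, 1.5,0,0,0,0,0,1, 1.5,0,0,0,0,0,1, 1.5,0,0,0,0,0,1]'; python3 - <<'E'
from rig import manip; print(manip.get_obs()["contact_force"], manip.get_obs()["wrist_torque"])
E
```

```text
time: 3.48
ee_pos: [0.4705, -0.1419, 0.0411]
tcp_rot: [1.437, 1.045, -1.436]
contact_force: [-4.0, 2.5, 11.4]
gripper_width: 0.008
[-4.00986098  2.54669696 11.36170913] [ 0.34138911  0.8548599  -0.00728377]
```

The contact is stiff: 11 N within 1 mm, which is not a 3 N/mm pad. The sideways push towards the robot suggests the cover is tipped against its stop. I'll lift off and look.

```bash
python3 -m creep '[-1,0,0,0,0,0,1, -3,0,0,0,0,0,1, -10,0,0,0,0,0,1, -30,0,0,0,0,0,1, -60,0,0,0,0,0,1, -60,-30,-20,0,0,0,1, -60,-60,-50,0,0,0,1, -60,-90,-80,0,0,0,1, -60,-120,-80,0,0,0,1, -60,-120,-80,0,0,0,1]'; cat >chk.py <<'E'
from h import *
from rig import manip
import sys
o=manip.get_obs();print(o["contact_force"],o["ee_pos"])
for n in("top","scene"):
    c=manip.camera(n);P=cloud(c);d=P[...,:2]-C;u=d@X;v=d@Y
    cv2.imwrite(f"pics/{n}_{sys.argv[1]}.png",cv2.resize(c["frame"][110:270,130:370,::-1],(780,520)))
    for k in range(1,5):
        m=(abs(u)<.03)&(abs(v-(2.5-k)*.1)<.024)&(abs(P[...,2]-.04)<.012)
        if m.sum()<50: continue
        s=np.polyfit(u[m],P[...,2][m],1); print(n,k,"z0 %.4f slope %.3f n %d"%(s[1],s[0],m.sum()))
E
python3 chk.py a
```

```text
time: 4.32
ee_pos: [0.3764, -0.0263, 0.101]
tcp_rot: [1.434, 1.049, -1.437]
contact_force: [0.2, 0.2, -1.1]
gripper_width: 0.005
[ 0.16050002  0.20588786 -1.06422586] [ 0.37643581 -0.02634402  0.10100432]
top 1 z0 0.0381 slope 0.008 n 483
top 2 z0 0.0381 slope -0.005 n 484
top 3 z0 0.0439 slope 0.131 n 516
top 4 z0 0.0380 slope 0.003 n 509
scene 1 z0 0.0371 slope -0.000 n 296
scene 2 z0 0.0371 slope 0.000 n 262
scene 3 z0 0.0427 slope 0.131 n 197
scene 4 z0 0.0369 slope 0.002 n 212
```

Both cameras show cover 3 tipped by 0.131 rad with the other three level. Now I'll press it home in the middle.

```bash
python3 - <<'E'
from h import *
from rig import manip
print(shift(manip.get_obs(),3,0,.055,1))
E
```

```text
(array([ 46.9, 147.7,  80. ]), array([ 0.   , -0.001, -0.001]))
```

```bash
python3 -m creep '[0,33,18,0,0,0,1, 0,66,36,0,0,0,1, 0,100,54,0,0,0,1, 0,130,70,0,0,0,1, 0,147.7,80,0,0,0,1, 20,147.7,80,0,0,0,1, 35,147.7,80,0,0,0,1, 46.9,147.7,80,0,0,0,1, 46.9,147.7,80,0,0,0,1, 46.9,147.7,80,0,0,0,1]'
python3 - <<'E'
from h import *
from rig import manip
o=manip.get_obs();print(o["contact_force"]);print(shift(o,3,0,.0439,1))
E
```

```text
time: 5.25
ee_pos: [0.4974, -0.1507, 0.0549]
tcp_rot: [1.437, 1.044, -1.435]
contact_force: [-0.1, -0.0, 0.7]
gripper_width: 0.006
[-0.05887255 -0.00286673  0.6924    ]
(array([11. , -0.5, -0.4]), array([-0.   , -0.001, -0.001]))
```

```bash
python3 -m creep '[4,-0.5,-0.4,0,0,0,1, 8,-0.5,-0.4,0,0,0,1, 9.5,-0.5,-0.4,0,0,0,1, 10.5,-0.5,-0.4,0,0,0,1, 11,-0.5,-0.4,0,0,0,1, 11.5,-0.5,-0.4,0,0,0,1, 12,-0.5,-0.4,0,0,0,1, 12.5,-0.5,-0.4,0,0,0,1, 12.5,-0.5,-0.4,0,0,0,1, 12.5,-0.5,-0.4,0,0,0,1]'
```

```text
time: 6.08
ee_pos: [0.4994, -0.151, 0.044]
tcp_rot: [1.439, 1.039, -1.431]
contact_force: [3.5, -1.1, 8.9]
gripper_width: 0.002
```

```bash
python3 -m creep '[1,0,0,0,0,0,1, 1.5,0,0,0,0,0,1, 2,0,0,0,0,0,1, 2,0,0,0,0,0,1, 2,0,0,0,0,0,1, 2,0,0,0,0,0,1, 2,0,0,0,0,0,1, 2,0,0,0,0,0,1, 2,0,0,0,0,0,1, 2,0,0,0,0,0,1]'; python3 chk.py b
```

```text
time: 6.92
ee_pos: [0.5002, -0.1512, 0.0432]
tcp_rot: [1.44, 1.037, -1.43]
contact_force: [-1.4, -0.4, 11.1]
gripper_width: 0.004
[-1.35593075 -0.36114715 11.05766557] [ 0.50021487 -0.15122108  0.04324363]
top 1 z0 0.0380 slope -0.001 n 483
top 4 z0 0.0379 slope -0.002 n 293
scene 1 z0 0.0372 slope -0.000 n 296
scene 2 z0 0.0370 slope -0.003 n 258
scene 3 z0 0.0426 slope -0.007 n 172
scene 4 z0 0.0369 slope 0.009 n 213
```

Cover 3 is level again and still proud (slope −0.007). The tool drifted about 3 mm in +x under load, so I'll lift a little, recentre, and press firmly.

```bash
python3 -m creep '[-3,0,0,0,0,0,1, -5,-2,0,0,0,0,1, -5,-4,0,0,0,0,1, -3,-4,0,0,0,0,1, 0,-4,0,0,0,0,1, 1,-4,0,0,0,0,1, 2,-4,0,0,0,0,1, 3,-4,0,0,0,0,1, 4,-4,0,0,0,0,1, 4,-4,0,0,0,0,1]'; python3 chk.py c
```

```text
time: 7.85
ee_pos: [0.4961, -0.1499, 0.0393]
tcp_rot: [1.439, 1.038, -1.43]
contact_force: [-4.3, 1.9, 10.3]
gripper_width: 0.002
[-4.29338449  1.91282    10.33925533] [ 0.49608652 -0.14986201  0.03928558]
top 1 z0 0.0379 slope -0.005 n 481
top 4 z0 0.0380 slope -0.010 n 268
scene 1 z0 0.0369 slope 0.002 n 294
scene 2 z0 0.0371 slope 0.004 n 264
scene 3 z0 0.0400 slope -0.016 n 185
scene 4 z0 0.0370 slope -0.002 n 211
```

It is being driven in, about 3 mm so far. I'll continue.

```bash
python3 -m creep '[1,0,0,0,0,0,1, 2,0,0,0,0,0,1, 3,0,0,0,0,0,1, 4,0,0,0,0,0,1, 4,0,0,0,0,0,1, 4,0,0,0,0,0,1, 4,0,0,0,0,0,1, 4,0,0,0,0,0,1, 4,0,0,0,0,0,1, 4,0,0,0,0,0,1]'; python3 chk.py d
```

```text
time: 8.78
ee_pos: [0.4962, -0.1499, 0.0387]
tcp_rot: [1.439, 1.038, -1.43]
contact_force: [-20.1, 7.0, 61.6]
gripper_width: 0.004
[-20.07816421   6.99573824  61.59592885] [ 0.49615114 -0.14989728  0.03869178]
top 1 z0 0.0381 slope 0.006 n 481
top 4 z0 0.0380 slope -0.001 n 268
scene 1 z0 0.0370 slope 0.001 n 285
scene 2 z0 0.0372 slope 0.003 n 261
scene 3 z0 0.0397 slope 0.001 n 187
scene 4 z0 0.0369 slope -0.005 n 212
```

A hard stop at 38.7 mm, which is 43.9 minus 5. I'll retract straight up and check.

```bash
python3 -m creep '[-3,0,0,0,0,0,1, -10,0,0,0,0,0,1, -30,0,0,0,0,0,1, -60,0,0,0,0,0,1, -90,-20,0,0,0,0,1, -100,-50,-30,0,0,0,1, -100,-80,-60,0,0,0,1, -100,-120,-80,0,0,0,1, -100,-150,-80,0,0,0,1, -100,-150,-80,0,0,0,1]'; python3 chk.py e
```

```text
time: 9.72
ee_pos: [0.3718, -0.0249, 0.1365]
tcp_rot: [1.435, 1.044, -1.433]
contact_force: [0.4, -0.4, -0.1]
gripper_width: 0.01
[ 0.40077431 -0.4192107  -0.05847561] [ 0.37178411 -0.02486875  0.13652307]
top 1 z0 0.0381 slope 0.004 n 489
top 2 z0 0.0381 slope -0.007 n 486
top 3 z0 0.0388 slope 0.005 n 498
top 4 z0 0.0379 slope -0.000 n 509
scene 1 z0 0.0371 slope 0.001 n 299
scene 2 z0 0.0371 slope -0.000 n 260
scene 3 z0 0.0376 slope 0.000 n 234
scene 4 z0 0.0370 slope 0.003 n 209
```

View pics/top_e.png

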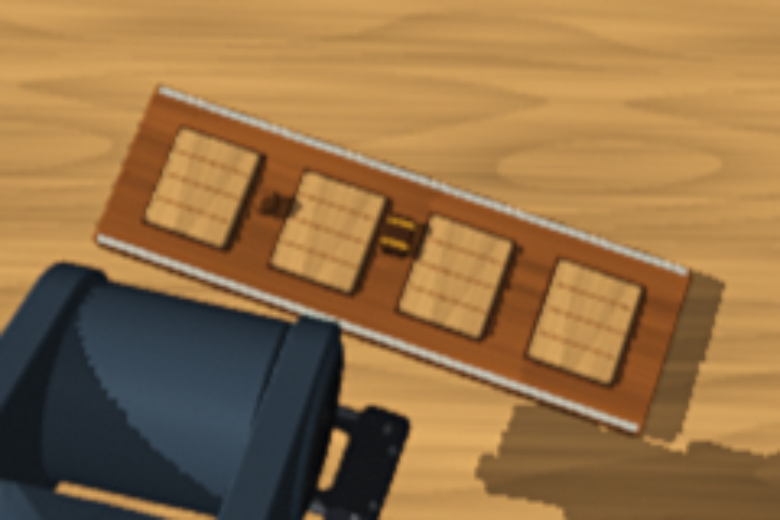

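Cover 3, at about (457,275), is down 5.1 mm and level. The trunk (278,205) and barrel (399,234) are still standing in place, and the arm is clear. I'll hand it in.

```bash
python3 -c "
from rig import manip
print(manip.close_job())"
```

```text
the job is handed in; nothing more can be done
None
```

The loose cover was the one in place 3. I tipped it, pressed it home, and handed the job in at about 10 s of the 48 s allowed.

- **Finding it:** The camera heights pointed to place 3. A light press at its near edge then tipped it, and both cameras measured 0.131 rad. I didn't press the other three covers.
- **Pressing it home:** The first press in the middle only levelled the cover and let the tool drift about 3 mm. I recentred and pressed again until it stopped hard.
- **Final checks:** Cover 3's top went from 43.9 mm to 38.8 mm, which is 5.1 mm down. It is level within 0.005 rad. The other three covers are at their starting heights within about 0.2 mm.
- **Bystanders:** The trunk and barrel look unmoved in the last picture. I didn't measure them or the other four, but the tool went nowhere near those four.
- **Robot:** It is clear of everything, and the force readings were near zero.

- **Forces higher than intended:** The edge test reached 11 N at the tip stop, and the last press reached about 62 N vertically (65 N in all) once the cover was seated. That was through the fingertips, below the 120 N wrist limit.
- **Disagreement between checks:** While the fingers hid part of the cover, the scene camera read it about 2 mm too high. That reading agreed with the rest once the arm had moved away.

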